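# Move the socket row onto the new counter rail

## Robot

A 7-joint arm with a two-finger parallel gripper is mounted at the origin on the work surface. World frame = base frame: x ahead of the robot, y to its left, z up, the work surface at z = 0. Lengths are in m, angles in rad, forces in N, time in s.
With the tool pointing down it reaches from about 0.4 to 0.875 m from the base axis. Payload 19.3 kg.
Tool frame: the origin (TCP) lies midway between the tips of the shut fingers; the grasp point (between the pads) lies 19 mm behind it; z points along the fingers, y is the line along which they close (so a half turn about z gives the same grasp; the last joint's range is limited). The gripper opens to 85 mm and grips with 20 to 120 N. Pads are 22 mm wide; open, the fingers measure 114 mm over their backs; the gripper's body (76 mm by 85 mm) begins 54 mm behind the grasp point. The pads swing forward as they close: fully open they stand 13 mm farther back than shut.
Start: joints at [-1.184, 0.521, -0.036, 1.599, 0.021, 1.021, -0.113], TCP at [0.276, 0.561, 0.231] pointing down, gripper open.
Joint ranges: [-2.91, 2.91], [-0.3, 2.13], [-1.5, 1.42], [0.17, 2.43], [-1.26, 4.41], [0.16, 1.93], [-2.52, 2.52]. Speed limits (rad/s): [1.89, 1.89, 2.39, 2.39, 3.01, 3.01, 3.01].

## Interface

Orientations are given as [roll, pitch, yaw] about the fixed x, y, z axes, in that order (R = Rz(yaw) Ry(pitch) Rx(roll)).
In Python, from workcell import telemetry, grab_frame, calibration, bot, outline_of, landmark_of gives the robot as it stands. The module is installed in compiled form; this text tells all that it offers.
- The arm moves only by the shell command python3 -m inch 'ROWS' [FORCE]. ROWS is JSON, a list of rows, each a list of 7 numbers: the shift along the tool's x, y, z in m, then the turn, a rotation vector about the tool's x, y, z in rad, then the closure, from 0 (fully open) to 1 (shut). A call has 1 to 5 rows; each row shifts and turns the commanded pose from where the row before left it, along the tool's axes as they then stand; what a row does not reach is not made up. A row lasts 1/10 s, in which the tool goes at most 50 mm and 8.59 degrees, less where a joint would pass 70% of its speed; a pose out of reach is approached as far as the arm can. A call is refused whole if a number of a shift passes 0.05 or a number of a turn 0.15, either way. A call with a gripper value outside its range is refused whole. The fingers move at their own pace and stop on an object; FORCE is the grip in N (left out, the last holds). Time passes only in rows, so rows that do not move let the fingers close. It gives the time, the measured TCP pose, the force, the opening and the grip force at its end, in the units of the state.
- telemetry.observe(): the state, without advancing time (a new reading comes with each control period).
- grab_frame(name): name is "scene" or "top" or "wrist"; returns the picture (384x512x3 uint8, red, green, blue); there is no depth.
- calibration(name): a dict with "fovy" (degrees; the focal length in pixels is half the picture's height over the tangent of half this angle, whatever the lens; pixels are square), "cx", "cy" (the principal point, pixels), "pose" (4x4, takes a point from camera to world coordinates). Camera axes: x right, y down, z forward; pixel columns grow to the right and rows downward; lengths in m; the calibration is good to about 2 mm. A picture is of the moment at which its call begins: read the wrist's pose just before it. calibration takes no time and is no camera call; for the wrist camera it gives the pose at the moment of the call.
- bot.job_done(): hands the job in; it is judged then, once.
Trained networks look in the newest picture that a camera, given by its name, has taken for a name from the list of things; names that differ only in an ending like _2 or _b are one class to them, and where a whole thing is asked for, a point or a joint stands for the part that bears it (a point fixed in the world has none). Each returns a list of dicts, best first, with "score" (0 to 1); they miss things now and then, are a little off and sometimes report something else, mostly with a low value. They report only what shows in the picture. A call takes as long as a camera call.
- outline_of(label, camera): "region" (384x512 bool, what is visible of it) and "rect" ([left, top, right, bottom] in pixels, round what is visible of it).
- landmark_of(label, camera): "xy" ([column, row] in pixels: a listed point, or the origin of a listed thing).
The state is a dict: "clock": time; "qpos": joint angles; "qd": joint speeds; "joint_efforts": joint torques, N m; "position": TCP position; "tool_rot": TCP orientation; "force": force on the tool from outside, world axes, zero at the start; "moment": the same for the moment, N m; "grip_width": finger opening in m; "finger_force": force on a finger pad.
Only numpy, scipy, OpenCV 4.12 (cv2) and the standard library are available. Lean on these libraries where they do the work, as an engineer would, in place of code of your own. Each camera call takes 0.05 s, during which the arm holds its last target. There are 200 camera calls.

## Task

The old wooden socket rail on the shop counter is being replaced. Move the four colour-sleeved impact sockets over to the new aluminium rail, one on each post, standing drive end up and right down on their seats, in the same left-to-right order (seen from the robot's side) in which they stand on the old rail. Lower each socket onto its post rather than letting it drop, and leave the padlock, the hinge and the screw carton where they lie.

Things in the scene. Friction and masses are not known exactly. Their poses are not given: they have to be found in the camera images.
- red_socket: deep impact socket in a red plastic sleeve, standing drive end up: 33 mm in diameter from the foot to 66 mm up, then a dark steel drive end 25 mm in diameter with a black square in its top; 80 mm tall; 0.27 to 0.51 kg. Its open lower end, a bore 22 mm wide and 45 mm deep, goes over a post. Origin: centre of the foot; z up. It is round: its yaw means nothing
- yellow_socket: deep impact socket in a yellow plastic sleeve, standing drive end up: 34 mm in diameter from the foot to 66 mm up, then a dark steel drive end 25 mm in diameter with a black square in its top; 80 mm tall; 0.27 to 0.51 kg. Its open lower end, a bore 23 mm wide and 45 mm deep, goes over a post. Origin: centre of the foot; z up. It is round: its yaw means nothing
- green_socket: deep impact socket in a green plastic sleeve, standing drive end up: 36 mm in diameter from the foot to 66 mm up, then a dark steel drive end 25 mm in diameter with a black square in its top; 80 mm tall; 0.27 to 0.51 kg. Its open lower end, a bore 25 mm wide and 45 mm deep, goes over a post. Origin: centre of the foot; z up. It is round: its yaw means nothing
- blue_socket: deep impact socket in a blue plastic sleeve, standing drive end up: 39 mm in diameter from the foot to 66 mm up, then a dark steel drive end 25 mm in diameter with a black square in its top; 80 mm tall; 0.27 to 0.51 kg. Its open lower end, a bore 28 mm wide and 45 mm deep, goes over a post. Origin: centre of the foot; z up. It is round: its yaw means nothing
- red_holder: grey holder fixed on the old rail, on which the red socket stands at the start; a red card, 40 by 14 mm, on its lip away from the robot. Foot plate 44 by 46 mm, 6 mm thick (the socket's foot rests on it), with a post 12 mm in diameter, 36 mm high over the plate. Origin: centre of the plate's underside; axes parallel to the old rail's
- yellow_holder: grey holder fixed on the old rail, on which the yellow socket stands at the start; a yellow card, 40 by 14 mm, on its lip away from the robot. Foot plate 44 by 46 mm, 6 mm thick (the socket's foot rests on it), with a post 12 mm in diameter, 36 mm high over the plate. Origin: centre of the plate's underside; axes parallel to the old rail's
- green_holder: grey holder fixed on the old rail, on which the green socket stands at the start; a green card, 40 by 14 mm, on its lip away from the robot. Foot plate 44 by 46 mm, 6 mm thick (the socket's foot rests on it), with a post 12 mm in diameter, 36 mm high over the plate. Origin: centre of the plate's underside; axes parallel to the old rail's
- blue_holder: grey holder fixed on the old rail, on which the blue socket stands at the start; a blue card, 40 by 14 mm, on its lip away from the robot. Foot plate 44 by 46 mm, 6 mm thick (the socket's foot rests on it), with a post 12 mm in diameter, 36 mm high over the plate. Origin: centre of the plate's underside; axes parallel to the old rail's
- old_rail: worn dark wooden strip fixed to the counter, 280 mm long (y), 46 mm wide (x), 12 mm thick; the four holders stand on it at y = +99, +33, -33 and -99 mm, in an order that changes. Origin: centre of its underside; y along the row to the robot's left, x away from the robot, both within 20 degrees
- new_rail: fixed aluminium rail, 288 mm long (y), 46 mm wide (x), left or right of the old one, with 4 empty bright metal posts on black foot plates at x = 0, y = +99, +33, -33, -99 mm, 12 mm in diameter, tapering to 5 mm in the top 10 mm, tips 54 mm above the counter; sockets seat 18 mm above the counter; blank white cards. Origin: centre of its underside; y along the row to the robot's left, x away from the robot, both within 20 degrees
- padlock: bystander: brass padlock lying flat, 45 by 44 by 20 mm with a steel shackle; origin: centre of the body's underside
- hinge: bystander: opened steel butt hinge lying flat, 78 by 59 mm, up to 9 mm thick; origin: centre of its underside
- screw_box: bystander: small cardboard carton with a white band, 90 by 60 by 45 mm; origin: centre of its underside

How it is judged:
At the end, for the whole second after the job is handed in: Each socket stands on the new rail's post of the same number, counted from the left, as its holder has on the old rail: centre within 12 mm of the post along and across the rail, foot within 5 mm of seat height, upright within 0.12 rad, at rest and released (((y of red_holder in the frame of old_rail between 0.079 and 0.119 m and y of red_socket in the frame of new_rail between 0.087 and 0.111 m) or (y of red_holder in the frame of old_rail between 0.013 and 0.053 m and y of red_socket in the frame of new_rail between 0.021 and 0.045 m) or (y of red_holder in the frame of old_rail between -0.053 and -0.013 m and y of red_socket in the frame of new_rail between -0.045 and -0.021 m) or (y of red_holder in the frame of old_rail between -0.119 and -0.079 m and y of red_socket in the frame of new_rail between -0.111 and -0.087 m)) and x of red_socket in the frame of new_rail between -0.012 and 0.012 m and z of red_socket in the frame of new_rail between 0.013 and 0.023 m and angle between each of red_socket, yellow_socket, green_socket, blue_socket's own z axis and vertical below 0.12 rad and linear speed of each of red_socket, yellow_socket, green_socket, blue_socket below 0.02 m/s and ((y of yellow_holder in the frame of old_rail between 0.079 and 0.119 m and y of yellow_socket in the frame of new_rail between 0.087 and 0.111 m) or (y of yellow_holder in the frame of old_rail between 0.013 and 0.053 m and y of yellow_socket in the frame of new_rail between 0.021 and 0.045 m) or (y of yellow_holder in the frame of old_rail between -0.053 and -0.013 m and y of yellow_socket in the frame of new_rail between -0.045 and -0.021 m) or (y of yellow_holder in the frame of old_rail between -0.119 and -0.079 m and y of yellow_socket in the frame of new_rail between -0.111 and -0.087 m)) and x of yellow_socket in the frame of new_rail between -0.012 and 0.012 m and z of yellow_socket in the frame of new_rail between 0.013 and 0.023 m and ((y of green_holder in the frame of old_rail between 0.079 and 0.119 m and y of green_socket in the frame of new_rail between 0.087 and 0.111 m) or (y of green_holder in the frame of old_rail between 0.013 and 0.053 m and y of green_socket in the frame of new_rail between 0.021 and 0.045 m) or (y of green_holder in the frame of old_rail between -0.053 and -0.013 m and y of green_socket in the frame of new_rail between -0.045 and -0.021 m) or (y of green_holder in the frame of old_rail between -0.119 and -0.079 m and y of green_socket in the frame of new_rail between -0.111 and -0.087 m)) and x of green_socket in the frame of new_rail between -0.012 and 0.012 m and z of green_socket in the frame of new_rail between 0.013 and 0.023 m and ((y of blue_holder in the frame of old_rail between 0.079 and 0.119 m and y of blue_socket in the frame of new_rail between 0.087 and 0.111 m) or (y of blue_holder in the frame of old_rail between 0.013 and 0.053 m and y of blue_socket in the frame of new_rail between 0.021 and 0.045 m) or (y of blue_holder in the frame of old_rail between -0.053 and -0.013 m and y of blue_socket in the frame of new_rail between -0.045 and -0.021 m) or (y of blue_holder in the frame of old_rail between -0.119 and -0.079 m and y of blue_socket in the frame of new_rail between -0.111 and -0.087 m)) and x of blue_socket in the frame of new_rail between -0.012 and 0.012 m and z of blue_socket in the frame of new_rail between 0.013 and 0.023 m); the robot touches nothing.
It fails at once if a socket is let drop onto the new rail (faster than 0.6 m/s with its foot less than 30 mm above the seat) ((x of red_socket in the frame of new_rail between -0.03 and 0.03 m and y of red_socket in the frame of new_rail between -0.14 and 0.14 m and z of red_socket in the frame of new_rail below 0.048 m and linear speed of red_socket above 0.6 m/s) or (x of yellow_socket in the frame of new_rail between -0.03 and 0.03 m and y of yellow_socket in the frame of new_rail between -0.14 and 0.14 m and z of yellow_socket in the frame of new_rail below 0.048 m and linear speed of yellow_socket above 0.6 m/s) or (x of green_socket in the frame of new_rail between -0.03 and 0.03 m and y of green_socket in the frame of new_rail between -0.14 and 0.14 m and z of green_socket in the frame of new_rail below 0.048 m and linear speed of green_socket above 0.6 m/s) or (x of blue_socket in the frame of new_rail between -0.03 and 0.03 m and y of blue_socket in the frame of new_rail between -0.14 and 0.14 m and z of blue_socket in the frame of new_rail below 0.048 m and linear speed of blue_socket above 0.6 m/s)).
It fails at once if the padlock, the hinge or the screw carton is shoved more than 25 mm (distance of any of padlock, hinge, screw_box from where it was at the start of the episode above 0.025 m).
It also fails if it takes over 90 s, if anything falls off the work surface, if the arm or the gripper's body presses on something with over 40 N, if the wrist force passes 120 N, or if a joint passes its speed limit or range.

## Working session

There is one attempt and no reset: what is moved stays moved. The work goes in short steps, Python scripts to look and compute and a shell command to move; the robot and the scene stay as the last step left them, time stands still between calls to the robot, and variables do not carry over. Pictures are saved under pics/ and viewed, at most 14 in all, crops included, and the job is handed in when it is done.

```bash
mkdir -p pics; python3 - <<'E'
from workcell import *
import cv2,numpy as np
for n in("top","scene"):
    im=grab_frame(n); cv2.imwrite(f"pics/{n}0.png",im[:,:,::-1])
    c=calibration(n); print(n,c["fovy"],c["cx"],c["cy"],np.round(c["pose"],3).tolist())
s=telemetry.observe(); print({k:np.round(v,3).tolist() for k,v in s.items()})
E
```

```text
top 43.803809869440016 262.7295033795647 191.25947116427196 [[-0.016, -0.991, 0.132, 0.493], [-0.999, 0.019, 0.025, -0.011], [-0.028, -0.132, -0.991, 1.067], [0.0, 0.0, 0.0, 1.0]]
scene 43.15361186979371 250.36723449010373 192.3621703338884 [[-0.696, 0.48, -0.535, 1.23], [0.718, 0.453, -0.528, 0.616], [-0.011, -0.751, -0.66, 0.812], [0.0, 0.0, 0.0, 1.0]]
{'clock': 0.1, 'qpos': [-1.184, 0.522, -0.036, 1.6, 0.021, 1.021, -0.113], 'qd': [0.002, -0.001, 0.002, -0.002, -0.001, 0.001, -0.001], 'joint_efforts': [0.005, -92.849, 1.984, -37.054, 0.018, 0.005, -0.0], 'position': [0.276, 0.561, 0.231], 'tool_rot': [-3.141, 0.0, 2.685], 'force': [-0.017, 0.43, -0.206], 'moment': [0.036, -0.065, -0.03], 'finger_force': 0.0, 'grip_width': 0.086}
```

View pics/top0.png

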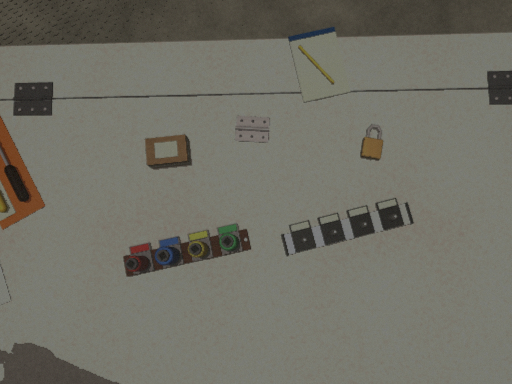

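View pics/scene0.png

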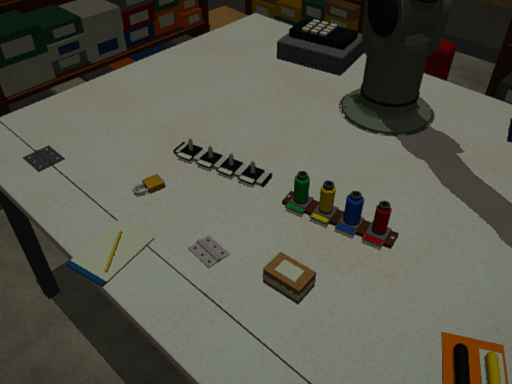

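Top view: old rail at left (y+), red (137,262), blue (167,255), yellow (198,247), green (229,241); new rail at right with plates (302,237)…(390,215). The order from the left is red, blue, yellow, green, and the bystanders are farther out.

```bash
cat > h.py <<'E'
from workcell import *
import numpy as np
from scipy.spatial.transform import Rotation as R
def ray(cam,px,z,c=None):
    c=c or calibration(cam); f=192/np.tan(np.radians(c["fovy"])/2)
    P=np.array(c["pose"]); d=P[:3,:3]@np.array([(px[0]-c["cx"])/f,(px[1]-c["cy"])/f,1]); o=P[:3,3]
    return o+d*(z-o[2])/d[2]
def tool(): 
    s=telemetry.observe(); return np.array(s["position"]),R.from_euler("xyz",s["tool_rot"])
E
python3 - <<'E'
from h import *
for cam in("top","scene"):
  grab_frame(cam)
  for n,z in [("red_socket",.018),("blue_socket",.018),("yellow_socket",.018),("green_socket",.018),("old_rail",0),("new_rail",0),("red_holder",.012),("green_holder",.012)]:
    for r in landmark_of(n,cam)[:1]: print(cam,n,round(r["score"],2),np.round(r["xy"],1),np.round(ray(cam,r["xy"],z),3))
# new rail ends and plates from mask
m=outline_of("new_rail","top")[0]["region"]; ys,xs=np.nonzero(m)
import cv2
print(cv2.minAreaRect(np.c_[xs,ys].astype(np.float32)))
E
```

```text
top red_socket 0.75 [144.3 263.1] [0.48  0.278 0.018]
top blue_socket 0.93 [169.2 259. ] [0.488 0.223 0.018]
top yellow_socket 0.57 [203.8 248.7] [0.509 0.147 0.018]
top green_socket 0.72 [230.2 240.6] [0.525 0.089 0.018]
top old_rail 0.58 [189.5 252.4] [0.501 0.182 0.   ]
top new_rail 0.76 [345.1 226.4] [ 0.553 -0.165  0.   ]
top red_holder 0.71 [250.8 133.8] [0.766 0.041 0.012]
top green_holder 0.59 [231.3 239.8] [0.527 0.087 0.012]
scene red_socket 0.61 [379.3 228.6] [0.475 0.281 0.018]
scene blue_socket 0.77 [350.6 220.4] [0.498 0.218 0.018]
scene yellow_socket 0.6 [327.8 207.7] [0.5   0.154 0.018]
scene green_socket 0.61 [301.4 202.4] [0.529 0.096 0.018]
scene old_rail 0.6 [336.8 215.3] [ 0.49   0.175 -0.   ]
scene new_rail 0.69 [220.4 163.7] [ 0.543 -0.175  0.   ]
scene red_holder 0.65 [375.1 233.4] [0.489 0.28  0.012]
scene green_holder 0.67 [300.6 203.6] [0.528 0.094 0.012]
((345.4521179199219, 225.11790466308594), (29.368526458740234, 131.1149444580078), 75.25643920898438)
```

```bash
python3 -m inch '[[0,0,0,0,0,0.145,0],[0,0,0,0,0,0.145,0],[0,0,0,0,0,0.145,0],[0,0,0,0,0,0.145,0],[0,0,0,0,0,0.145,0]]' 60 >/dev/null
python3 -m inch '[[0,0,0,0,0,0.14,0],[-0.04,0.012,0,0,0,0,0],[-0.04,0.012,0,0,0,0,0],[-0.04,0.012,0,0,0,0,0],[-0.04,0.012,0,0,0,0,0]]'
python3 -m inch '[[-0.04,0.012,0,0,0,0,0],[-0.04,0.012,0,0,0,0,0],[-0.04,0.012,0,0,0,0,0],[-0.04,0.012,0,0,0,0,0],[-0.04,0.012,0,0,0,0,0]]'
python3 -m inch '[[0,0,-0.03,0,0,0,0],[0,0,-0.03,0,0,0,0],[0,0,0,0,0,0,0]]'
python3 - <<'E'
from h import *
import cv2
p,r=tool(); print(p,r.as_matrix().round(3).tolist(), np.round(telemetry.observe()["qpos"],2))
im=grab_frame("wrist"); c=calibration("wrist"); cv2.imwrite("pics/w1.png",cv2.resize(im,(768,576))[:,:,::-1]); print(c["fovy"],c["cx"],c["cy"],np.round(c["pose"],3).tolist())
E
```

```text
clock: 2.05
position: [0.3622, 0.4163, 0.2314]
tool_rot: [3.141, -0.0, 1.82]
force: [1.0, 0.6, 0.5]
grip_width: 0.0856
finger_force: 0.0
clock: 2.55
position: [0.4697, 0.2371, 0.2315]
tool_rot: [3.141, -0.0, 1.82]
force: [0.8, 0.5, -0.1]
grip_width: 0.0858
finger_force: 0.0
clock: 2.85
position: [0.4705, 0.2389, 0.2947]
tool_rot: [3.137, -0.002, 1.819]
force: [0.1, 0.0, 0.4]
grip_width: 0.0855
finger_force: 0.0
[0.47052608 0.23892657 0.29465313] [[-0.246, 0.969, 0.004], [0.969, 0.246, 0.003], [0.002, 0.005, -1.0]] [-0.79  0.3   0.27  1.79 -0.09  1.05 -0.24]
66.4321200284115 259.0830160673465 194.7801177889398 [[0.969, 0.235, 0.069, 0.453], [0.245, -0.934, -0.26, 0.304], [0.003, 0.269, -0.963, 0.436], [0.0, 0.0, 0.0, 1.0]]
```

View pics/w1.png

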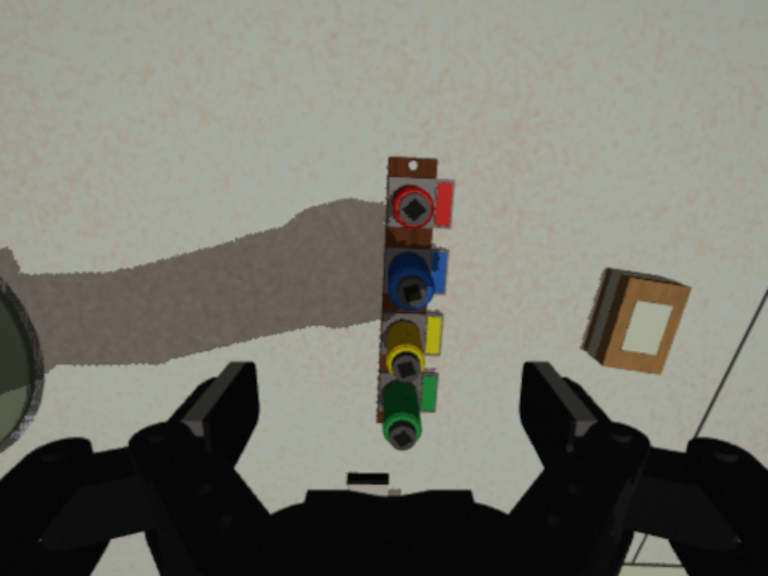

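Wrist view shows all four sockets, drive squares at (display px) red (414,210), blue (414,291), yellow (406,368), green (403,435).

```bash
python3 - <<'E'
from h import *
P=[]
for n,(u,v) in dict(red=(414,210),blue=(414,291),yellow=(406,368),green=(403,435)).items():
    q=ray("wrist",(u/1.5,v/1.5),.098); P.append(q[:2]); print(n,q.round(4))
P=np.array(P); print(np.linalg.norm(np.diff(P,axis=0),axis=1)); k=np.polyfit([99,33,-33,-99],P,1); print("yaw",np.arctan2(-k[0,0],k[0,1]),"centre",k[1])
p,r=tool(); print("tool",r.inv().apply(np.c_[P,[.098+.0]*4]-p).round(4))
# new rail posts in top view
import cv2
im=grab_frame("top"); cv2.imwrite("pics/t2.png",cv2.resize(im[190:265,270:420],(800,400),interpolation=cv2.INTER_CUBIC)[:,:,::-1])
E
```

```text
red [0.4796 0.2803 0.098 ]
blue [0.4962 0.2187 0.098 ]
yellow [0.5071 0.1524 0.098 ]
green [0.5209 0.0898 0.098 ]
[0.06372981 0.06718769 0.06413953]
yaw 0.2085238196931716 centre [0.5009651  0.18530329]
tool [[ 0.0374  0.0192  0.1949]
 [-0.0263  0.0201  0.1948]
 [-0.0933  0.0144  0.1947]
 [-0.1574  0.0124  0.1946]]
```

View pics/t2.png

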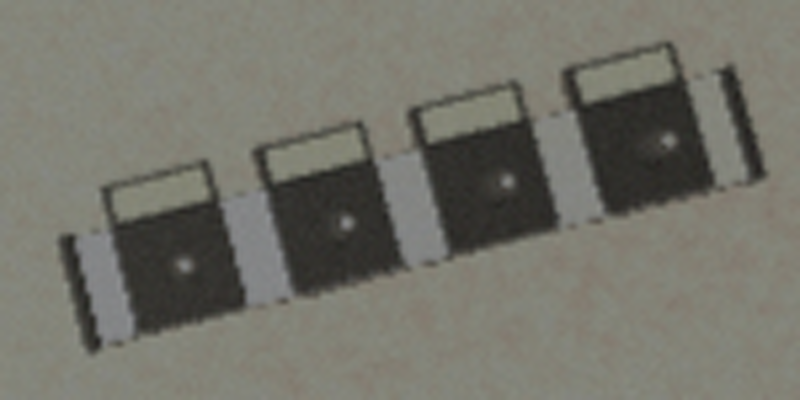

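New rail crop: four bright post tips at crop px (185,265),(346,222),(508,181),(669,139), blank cards behind.

```bash
python3 - <<'E'
from h import *
P=np.array([ray("top",(270+(u+.5)/5.333-.5,190+(v+.5)/5.333-.5),.054)[:2] for u,v in[(185,265),(346,222),(508,181),(669,139)]])
print(P.round(4),np.linalg.norm(np.diff(P,axis=0),axis=1)); k=np.polyfit([.099,.033,-.033,-.099],P,1); print("yaw",np.arctan2(-k[0,0],k[0,1]),"centre",k[1],np.linalg.norm(k[0]))
E
```

```text
[[ 0.5244 -0.0705]
 [ 0.5403 -0.1345]
 [ 0.5553 -0.1988]
 [ 0.5708 -0.2629]] [0.06587681 0.06609984 0.06587777]
yaw 0.23586360165432124 centre [ 0.54770797 -0.1666779 ] 0.9994747450617278
```

```bash
python3 -m inch '[[-0.039,0.003,0.03,0,0,0,0],[-0.039,0.003,0.03,0,0,0,0],[-0.039,0.003,0.03,0,0,0,0],[-0.04,0.003,0.03,0,0,0,0],[0,0,0,0,0,0,0]]'
python3 - <<'E'
from h import *
p,r=tool(); print(p.round(4)); print(r.inv().apply([.5209,.0898,.044]-p).round(4))
E
```

```text
clock: 3.45
position: [0.5181, 0.0837, 0.1673]
tool_rot: [-3.135, 0.003, 1.814]
force: [-0.7, 0.9, 0.8]
grip_width: 0.0853
finger_force: 0.0
[0.5181 0.0837 0.1673]
[0.0056 0.0049 0.1232]
```

```bash
python3 -m inch '[[0,0,0,0,0,0,0],[0,0,0,0,0,0,0]]'
python3 - <<'E'
from h import *
p,r=tool(); print(p.round(4)); print(r.inv().apply([.5209,.0898,.044]-p).round(4))
import cv2
im=grab_frame("wrist"); cv2.imwrite("pics/w2.png",im[:,:,::-1])
E
```

```text
clock: 3.65
position: [0.5191, 0.0904, 0.1712]
tool_rot: [-3.141, -0.0, 1.821]
force: [0.1, -0.1, -0.5]
grip_width: 0.0853
finger_force: 0.0
[0.5191 0.0904 0.1712]
[-0.001   0.0016  0.1272]
```

View pics/w2.png

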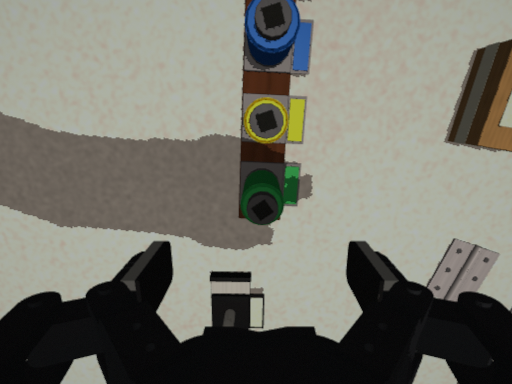

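Green drive square at (262,209), yellow (266,121), blue (273,18); the fingers straddle column ~259, so it's well aligned.

```bash
python3 - <<'E'
from h import *
p,r=tool()
for px in[(262,209),(266,121),(273,18)]:
  q=ray("wrist",px,.098); print(q.round(4), r.inv().apply(q-p).round(4))
E
```

```text
[0.5225 0.0866 0.098 ] [-0.0047  0.0021  0.0735]
[0.5087 0.1516 0.098 ] [0.0617 0.0049 0.0736]
[0.4965 0.2162 0.098 ] [0.1273 0.0091 0.0736]
```

```bash
python3 -m inch '[[-0.003,0.002,0.03,0,0,0,0],[0,0,0.03,0,0,0,0],[0,0,0.03,0,0,0,0],[0,0,0.03,0,0,0,0],[0,0,0.007,0,0,0,0]]'
python3 -m inch '[[0,0,0,0,0,0,0],[0,0,0,0,0,0,0],[0,0,0,0,0,0,1],[0,0,0,0,0,0,1],[0,0,0,0,0,0,1]]' 80
python3 -m inch '[[0,0,0,0,0,0,1],[0,0,0,0,0,0,1],[0,0,0,0,0,0,1],[0,0,0,0,0,0,1],[0,0,0,0,0,0,1]]'
```

```text
clock: 4.2
position: [0.5207, 0.088, 0.0424]
tool_rot: [-3.139, -0.0, 1.822]
force: [-0.0, 0.6, 1.0]
grip_width: 0.0855
finger_force: 0.0
clock: 4.7
position: [0.5224, 0.0872, 0.045]
tool_rot: [3.141, -0.0, 1.82]
force: [0.4, -0.3, -0.3]
grip_width: 0.0441
finger_force: 0.0
clock: 5.2
position: [0.5223, 0.0872, 0.0451]
tool_rot: [3.141, -0.0, 1.819]
force: [-2.4, 0.7, 14.0]
grip_width: 0.0344
finger_force: 78.2
```

```bash
python3 -m inch '[[0,0,-0.02,0,0,0,1],[0,0,-0.03,0,0,0,1],[0,0,-0.03,0,0,0,1],[0,0,-0.03,0,0,0,1],[-0.02,-0.002,0,0,0,0,1]]'
python3 -m inch '[[-0.035,-0.004,0,0,0,0,1],[-0.035,-0.004,0,0,0,0,1],[-0.035,-0.004,0,0,0,0,1],[-0.035,-0.004,0,0,0,0,1],[-0.035,-0.004,0,0,0,0,1]]'
python3 -m inch '[[-0.035,-0.004,0,0,0,0,1],[-0.035,-0.004,0,0,0,0,1],[-0.035,-0.004,0,0,0,0,1],[-0.035,-0.004,0,0,0,0,1],[-0.015,-0.002,0,0,0,0,1]]'
python3 -m inch '[[0,0,0,0,0,0,1],[0,0,0,0,0,0,1],[0,0,0,0,0,0,1]]'
python3 - <<'E'
from h import *
p,r=tool(); print(p.round(4)); print(r.inv().apply([.5708,-.2629,.046]-p).round(4))
import cv2
im=grab_frame("wrist"); cv2.imwrite("pics/w3.png",im[:,:,::-1])
E
```

```text
clock: 5.7
position: [0.5263, 0.0695, 0.1577]
tool_rot: [3.137, -0.001, 1.823]
force: [0.7, -0.8, -5.5]
grip_width: 0.0348
finger_force: 80.7
clock: 6.2
position: [0.5485, -0.1087, 0.1543]
tool_rot: [-3.141, -0.0, 1.82]
force: [0.3, 0.4, -3.3]
grip_width: 0.0344
finger_force: 80.6
clock: 6.7
position: [0.5688, -0.2657, 0.1542]
tool_rot: [-3.141, 0.001, 1.817]
force: [-1.4, 0.5, -3.5]
grip_width: 0.0343
finger_force: 80.6
clock: 7.0
position: [0.5696, -0.2605, 0.1542]
tool_rot: [-3.142, -0.001, 1.821]
force: [0.2, 0.8, -3.4]
grip_width: 0.0344
finger_force: 80.6
[ 0.5696 -0.2605  0.1542]
[-0.0027  0.0005  0.1082]
```

View pics/w3.png

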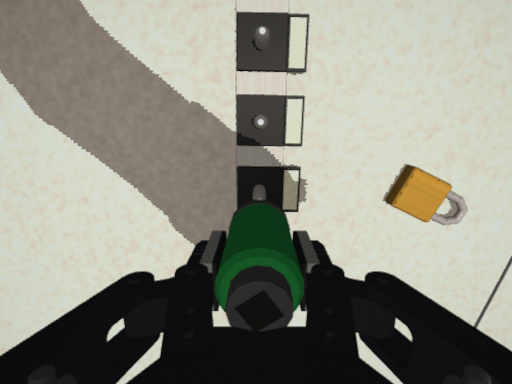

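Green is held upright, its square at (260,310); post 2 tip at (261,122), post 3 tip about (259,187) top end.

```bash
python3 - <<'E'
from h import *
p,r=tool()
for px,z,t in[((261,122),.054,(.5403,-.1345)),((259,194),.054,(.5553,-.1988)),((260,310),.207,p[:2])]:
  q=ray("wrist",px,z); print(q.round(4), (q[:2]-t).round(4), r.inv().apply(q-p).round(4))
E
```

```text
[ 0.5562 -0.2018  0.054 ] [ 0.0159 -0.0673] [0.0602 0.0015 0.1004]
[ 0.5695 -0.2606  0.054 ] [ 0.0142 -0.0618] [-0.     -0.0002  0.1003]
[ 0.57   -0.2614  0.207 ] [ 0.0003 -0.0009] [-0.0009  0.0001 -0.0527]
```

```bash
python3 -m inch '[[-0.004,0.001,0.02,0,0,0,1],[0,0,0.02,0,0,0,1],[0,0,0.015,0,0,0,1],[0,0,0.01,0,0,0,1],[0,0,0.01,0,0,0,1]]'
python3 -m inch '[[0,0,0.01,0,0,0,1],[0,0,0.01,0,0,0,1],[0,0,0.007,0,0,0,1],[0,0,0.004,0,0,0,1],[0,0,0,0,0,0,1]]'
python3 -m inch '[[0,0,0,0,0,0,1],[0,0,0.001,0,0,0,1],[0,0,0.001,0,0,0,1],[0,0,0,0,0,0,1]]'
```

```text
clock: 7.55
position: [0.5716, -0.2653, 0.0789]
tool_rot: [3.141, -0.0, 1.82]
force: [-1.1, 0.4, -3.3]
grip_width: 0.0343
finger_force: 80.6
clock: 8.05
position: [0.5712, -0.2656, 0.0479]
tool_rot: [-3.141, -0.0, 1.82]
force: [-0.4, 1.0, -3.7]
grip_width: 0.0345
finger_force: 80.6
clock: 8.45
position: [0.5715, -0.2656, 0.0464]
tool_rot: [3.141, 0.0, 1.82]
force: [-0.5, 0.6, -3.6]
grip_width: 0.0345
finger_force: 80.6
```

```bash
python3 -m inch '[[0,0,0.001,0,0,0,1],[0,0,0.001,0,0,0,1],[0,0,0,0,0,0,1]]'
```

```text
clock: 8.75
position: [0.5716, -0.2657, 0.0451]
tool_rot: [3.141, 0.0, 1.82]
force: [-4.0, 1.8, 13.2]
grip_width: 0.0346
finger_force: 82.1
```

```bash
python3 -m inch '[[0,0,0,0,0,0,0.5],[0,0,0,0,0,0,0],[0,0,0,0,0,0,0],[0,0,0,0,0,0,0],[0,0,0,0,0,0,0]]'
python3 -m inch '[[0,0,-0.02,0,0,0,0],[0,0,-0.035,0,0,0,0],[0,0,-0.035,0,0,0,0],[0,0,-0.035,0,0,0,0],[0.022,0.002,0,0,0,0,0]]'
python3 -m inch '[[0.042,0.004,0,0,0,0,0],[0.042,0.004,0,0,0,0,0],[0.042,0.004,0,0,0,0,0],[0.042,0.004,0,0,0,0,0],[0.042,0.004,0,0,0,0,0]]'
python3 -m inch '[[0.042,0.004,0,0,0,0,0],[0.042,0.004,0,0,0,0,0],[0.042,0.004,0,0,0,0,0],[0.042,0.004,0,0,0,0,0],[0.02,0.003,0,0,0,0,0]]'
python3 -m inch '[[0,0,0,0,0,0,0],[0,0,0,0,0,0,0],[0,0,0,0,0,0,0]]'
python3 - <<'E'
from h import *
p,r=tool(); print(p.round(4)); print(r.inv().apply([.508,.152,.045]-p).round(4))
import cv2
im=grab_frame("wrist"); cv2.imwrite("pics/w4.png",im[:,:,::-1])
im=grab_frame("top"); cv2.imwrite("pics/t4.png",cv2.resize(im[180:280,100:420],(800,250))[:,:,::-1])
E
```

```text
clock: 9.25
position: [0.5715, -0.2656, 0.0443]
tool_rot: [-3.142, 0.0, 1.82]
force: [-0.3, -0.1, -0.3]
grip_width: 0.0857
finger_force: 0.0
clock: 9.75
position: [0.5695, -0.2471, 0.1739]
tool_rot: [3.136, 0.005, 1.816]
force: [0.3, 0.3, -0.8]
grip_width: 0.0854
finger_force: 0.0
clock: 10.25
position: [0.5352, -0.0338, 0.1695]
tool_rot: [3.141, 0.0, 1.82]
force: [1.3, 1.7, 0.6]
grip_width: 0.0857
finger_force: 0.0
clock: 10.75
position: [0.5067, 0.1554, 0.1693]
tool_rot: [3.142, -0.001, 1.823]
force: [1.3, -0.0, 0.2]
grip_width: 0.0854
finger_force: 0.0
clock: 11.05
position: [0.5079, 0.1504, 0.1694]
tool_rot: [3.142, 0.0, 1.818]
force: [0.5, -1.0, -0.1]
grip_width: 0.0853
finger_force: 0.0
[0.5079 0.1504 0.1694]
[0.0016 0.0005 0.1244]
```

View pics/w4.png

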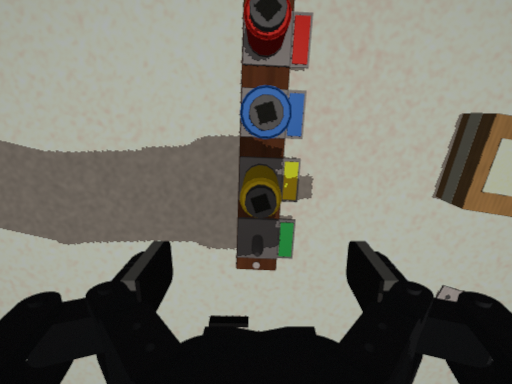

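View pics/t4.png

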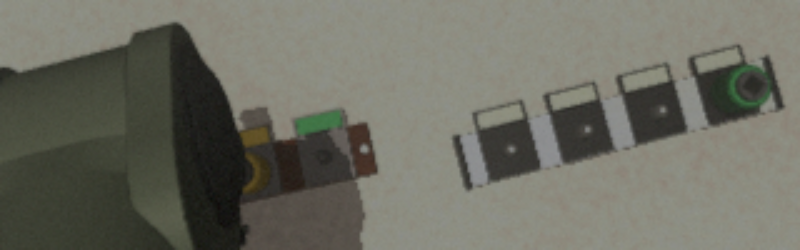

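Wrist: yellow's square at (261,204), centred between the fingers. Top: green stands on post 4 with other posts free.

```bash
python3 -m inch '[[0.001,0.001,0.03,0,0,0,0],[0,0,0.03,0,0,0,0],[0,0,0.03,0,0,0,0],[0,0,0.03,0,0,0,0],[0,0,0.004,0,0,0,0]]'
python3 -m inch '[[0,0,0,0,0,0,0],[0,0,0,0,0,0,0],[0,0,0,0,0,0,1],[0,0,0,0,0,0,1],[0,0,0,0,0,0,1]]' 80
python3 -m inch '[[0,0,0,0,0,0,1],[0,0,0,0,0,0,1],[0,0,0,0,0,0,1],[0,0,0,0,0,0,1]]'
python3 -m inch '[[0,0,-0.02,0,0,0,1],[0,0,-0.03,0,0,0,1],[0,0,-0.03,0,0,0,1],[0,0,-0.03,0,0,0,1],[-0.02,-0.002,0,0,0,0,1]]'
python3 -m inch '[[-0.035,-0.004,0,0,0,0,1],[-0.035,-0.004,0,0,0,0,1],[-0.035,-0.004,0,0,0,0,1],[-0.035,-0.004,0,0,0,0,1],[-0.035,-0.004,0,0,0,0,1]]'
python3 -m inch '[[-0.035,-0.004,0,0,0,0,1],[-0.035,-0.004,0,0,0,0,1],[-0.035,-0.004,0,0,0,0,1],[-0.035,-0.004,0,0,0,0,1],[-0.018,-0.002,0,0,0,0,1]]'
python3 -m inch '[[0,0,0,0,0,0,1],[0,0,0,0,0,0,1],[0,0,0,0,0,0,1]]'
python3 - <<'E'
from h import *
p,r=tool(); print(p.round(4)); print(r.inv().apply([.556,-.2005,.045]-p).round(4))
import cv2
im=grab_frame("wrist"); cv2.imwrite("pics/w5.png",im[:,:,::-1])
E
```

```text
clock: 11.65
position: [0.507, 0.1514, 0.0428]
tool_rot: [-3.137, 0.001, 1.819]
force: [0.1, -0.5, 0.5]
grip_width: 0.0851
finger_force: 0.0
clock: 12.15
position: [0.5087, 0.1529, 0.046]
tool_rot: [3.141, -0.0, 1.82]
force: [-0.0, -0.5, -0.3]
grip_width: 0.044
finger_force: 0.0
clock: 12.55
position: [0.5086, 0.1528, 0.046]
tool_rot: [3.141, -0.0, 1.82]
force: [-3.7, -0.2, 13.6]
grip_width: 0.0325
finger_force: 78.1
clock: 13.05
position: [0.5126, 0.1354, 0.1586]
tool_rot: [3.137, -0.002, 1.823]
force: [0.2, -0.2, -3.7]
grip_width: 0.0329
finger_force: 80.3
clock: 13.55
position: [0.5349, -0.0431, 0.1553]
tool_rot: [-3.141, -0.0, 1.82]
force: [1.0, -0.0, -3.7]
grip_width: 0.0324
finger_force: 80.3
clock: 14.05
position: [0.5561, -0.2025, 0.1553]
tool_rot: [-3.141, 0.001, 1.817]
force: [-0.2, 0.3, -3.2]
grip_width: 0.0324
finger_force: 80.2
clock: 14.35
position: [0.5566, -0.1981, 0.1552]
tool_rot: [-3.141, -0.001, 1.821]
force: [-0.1, 0.6, -4.2]
grip_width: 0.0326
finger_force: 80.2
[ 0.5566 -0.1981  0.1552]
[-0.0022 -0.0011  0.1102]
```

View pics/w5.png

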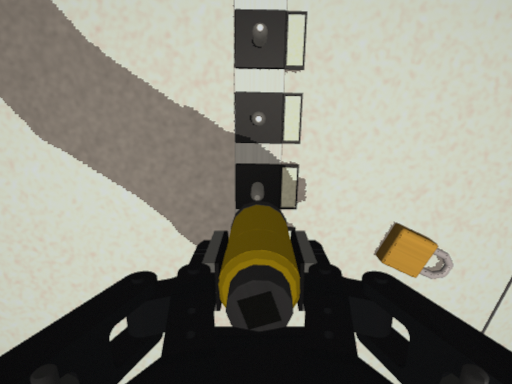

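Yellow is held upright over post 3, whose front plate shows at (267,186); offset needed is about 2 mm.

```bash
python3 -m inch '[[-0.002,-0.001,0.02,0,0,0,1],[0,0,0.02,0,0,0,1],[0,0,0.015,0,0,0,1],[0,0,0.01,0,0,0,1],[0,0,0.01,0,0,0,1]]'
python3 -m inch '[[0,0,0.01,0,0,0,1],[0,0,0.01,0,0,0,1],[0,0,0.007,0,0,0,1],[0,0,0.004,0,0,0,1],[0,0,0,0,0,0,1]]'
python3 -m inch '[[0,0,0.001,0,0,0,1],[0,0,0.001,0,0,0,1],[0,0,0.001,0,0,0,1],[0,0,0,0,0,0,1]]'
```

```text
clock: 14.9
position: [0.5563, -0.2011, 0.0799]
tool_rot: [3.142, 0.0, 1.82]
force: [0.6, -0.5, -3.8]
grip_width: 0.0323
finger_force: 80.2
clock: 15.4
position: [0.556, -0.2014, 0.0489]
tool_rot: [-3.141, -0.0, 1.82]
force: [-0.3, 0.5, -3.3]
grip_width: 0.0329
finger_force: 80.2
clock: 15.8
position: [0.5562, -0.2014, 0.0464]
tool_rot: [3.141, 0.0, 1.82]
force: [-0.2, -0.7, -3.7]
grip_width: 0.0324
finger_force: 80.2
```

```bash
python3 -m inch '[[0,0,0.001,0,0,0,1],[0,0,0,0,0,0,1],[0,0,0,0,0,0,1]]'
```

```text
clock: 16.1
position: [0.5563, -0.2015, 0.0461]
tool_rot: [3.141, 0.0, 1.82]
force: [-2.9, 1.2, 11.1]
grip_width: 0.0324
finger_force: 81.7
```

```bash
python3 -m inch '[[0,0,0,0,0,0,0.5],[0,0,0,0,0,0,0],[0,0,0,0,0,0,0],[0,0,0,0,0,0,0],[0,0,0,0,0,0,0]]'
python3 -m inch '[[0,0,-0.02,0,0,0,0],[0,0,-0.035,0,0,0,0],[0,0,-0.035,0,0,0,0],[0,0,-0.035,0,0,0,0],[0.022,0.004,0,0,0,0,0]]'
python3 -m inch '[[0.042,0.004,0,0,0,0,0],[0.042,0.004,0,0,0,0,0],[0.042,0.004,0,0,0,0,0],[0.042,0.004,0,0,0,0,0],[0.042,0.004,0,0,0,0,0]]'
python3 -m inch '[[0.042,0.004,0,0,0,0,0],[0.042,0.004,0,0,0,0,0],[0.042,0.004,0,0,0,0,0],[0.042,0.004,0,0,0,0,0],[0.021,0.005,0,0,0,0,0]]'
python3 -m inch '[[0,0,0,0,0,0,0],[0,0,0,0,0,0,0],[0,0,0,0,0,0,0]]'
python3 - <<'E'
from h import *
p,r=tool(); print(p.round(4)); print(r.inv().apply([.4963,.217,.046]-p).round(4))
import cv2
im=grab_frame("wrist"); cv2.imwrite("pics/w6.png",im[:,:,::-1])
E
```

```text
clock: 16.6
position: [0.5562, -0.2014, 0.0453]
tool_rot: [-3.142, 0.0, 1.82]
force: [0.3, 0.3, 0.2]
grip_width: 0.0853
finger_force: 0.0
clock: 17.1
position: [0.5562, -0.1822, 0.1748]
tool_rot: [3.136, 0.004, 1.816]
force: [-0.0, 0.8, -1.1]
grip_width: 0.0854
finger_force: 0.0
clock: 17.6
position: [0.5218, 0.0309, 0.1705]
tool_rot: [3.141, -0.0, 1.82]
force: [2.3, -0.2, -0.6]
grip_width: 0.0855
finger_force: 0.0
clock: 18.1
position: [0.4948, 0.2215, 0.1703]
tool_rot: [-3.141, -0.001, 1.823]
force: [1.0, -0.4, -0.2]
grip_width: 0.0854
finger_force: 0.0
clock: 18.4
position: [0.4962, 0.2165, 0.1704]
tool_rot: [-3.141, 0.0, 1.818]
force: [0.4, -0.6, 0.5]
grip_width: 0.0858
finger_force: 0.0
[0.4962 0.2165 0.1704]
[0.0005 0.0002 0.1244]
```

View pics/w6.png

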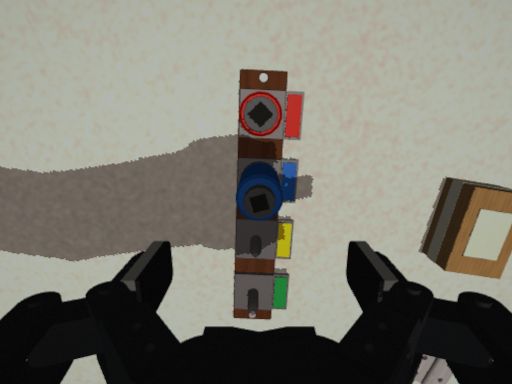

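Blue's square at (260,203), centred; red at (260,115). Yellow and green holders are empty.

```bash
python3 -m inch '[[0.001,0,0.03,0,0,0,0],[0,0,0.03,0,0,0,0],[0,0,0.03,0,0,0,0],[0,0,0.03,0,0,0,0],[0,0,0.004,0,0,0,0]]'
python3 -m inch '[[0,0,0,0,0,0,0],[0,0,0,0,0,0,0],[0,0,0,0,0,0,1],[0,0,0,0,0,0,1],[0,0,0,0,0,0,1]]' 80
python3 -m inch '[[0,0,0,0,0,0,1],[0,0,0,0,0,0,1],[0,0,0,0,0,0,1],[0,0,0,0,0,0,1]]'
python3 -m inch '[[0,0,-0.02,0,0,0,1],[0,0,-0.03,0,0,0,1],[0,0,-0.03,0,0,0,1],[0,0,-0.03,0,0,0,1],[-0.022,-0.004,0,0,0,0,1]]'
python3 -m inch '[[-0.035,-0.004,0,0,0,0,1],[-0.035,-0.004,0,0,0,0,1],[-0.035,-0.004,0,0,0,0,1],[-0.035,-0.004,0,0,0,0,1],[-0.035,-0.004,0,0,0,0,1]]'
python3 -m inch '[[-0.035,-0.004,0,0,0,0,1],[-0.035,-0.004,0,0,0,0,1],[-0.035,-0.004,0,0,0,0,1],[-0.035,-0.004,0,0,0,0,1],[-0.018,-0.004,0,0,0,0,1]]'
python3 -m inch '[[0,0,0,0,0,0,1],[0,0,0,0,0,0,1],[0,0,0,0,0,0,1]]'
python3 - <<'E'
from h import *
p,r=tool(); print(p.round(4)); print(r.inv().apply([.541,-.1365,.045]-p).round(4))
import cv2
im=grab_frame("wrist"); cv2.imwrite("pics/w7.png",im[:,:,::-1])
E
```

```text
clock: 18.95
position: [0.4946, 0.217, 0.0438]
tool_rot: [-3.137, 0.001, 1.818]
force: [0.2, 0.1, -0.0]
grip_width: 0.0851
finger_force: 0.0
clock: 19.45
position: [0.4961, 0.2189, 0.047]
tool_rot: [3.141, -0.0, 1.82]
force: [0.2, 0.5, 0.1]
grip_width: 0.044
finger_force: 0.0
clock: 19.85
position: [0.4959, 0.2188, 0.0472]
tool_rot: [3.141, -0.0, 1.82]
force: [-4.1, -0.5, 15.7]
grip_width: 0.0376
finger_force: 78.4
clock: 20.35
position: [0.4984, 0.1993, 0.1596]
tool_rot: [3.137, -0.002, 1.823]
force: [0.4, -0.3, -4.4]
grip_width: 0.0375
finger_force: 81.6
clock: 20.85
position: [0.5208, 0.0204, 0.1563]
tool_rot: [-3.141, -0.0, 1.82]
force: [-0.4, 0.6, -4.8]
grip_width: 0.0373
finger_force: 81.6
clock: 21.35
position: [0.5403, -0.1394, 0.1563]
tool_rot: [-3.141, 0.001, 1.817]
force: [0.5, 0.5, -3.4]
grip_width: 0.0376
finger_force: 81.5
clock: 21.65
position: [0.5405, -0.1352, 0.1563]
tool_rot: [-3.141, -0.001, 1.821]
force: [0.3, -0.2, -4.3]
grip_width: 0.0377
finger_force: 81.5
[ 0.5405 -0.1352  0.1563]
[-1.400e-03  1.000e-04  1.113e-01]
```

View pics/w7.png

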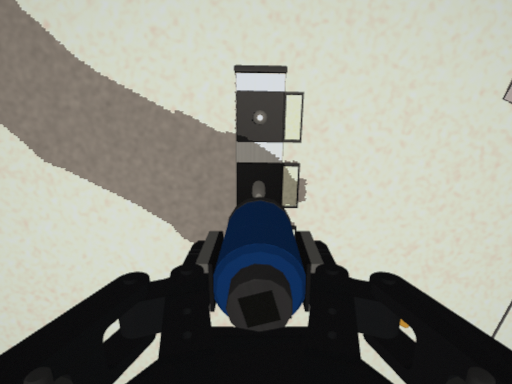

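Blue is upright over post 2; post 1's tip is at (260,117), the same relation as for yellow.

```bash
python3 -m inch '[[-0.002,0,0.02,0,0,0,1],[0,0,0.02,0,0,0,1],[0,0,0.015,0,0,0,1],[0,0,0.01,0,0,0,1],[0,0,0.01,0,0,0,1]]'
python3 -m inch '[[0,0,0.01,0,0,0,1],[0,0,0.01,0,0,0,1],[0,0,0.007,0,0,0,1],[0,0,0.004,0,0,0,1],[0,0,0,0,0,0,1]]'
python3 -m inch '[[0,0,0.001,0,0,0,1],[0,0,0.001,0,0,0,1],[0,0,0.001,0,0,0,1],[0,0,0,0,0,0,1],[0,0,0,0,0,0,1]]'
```

```text
clock: 22.2
position: [0.5413, -0.1376, 0.0809]
tool_rot: [3.142, -0.0, 1.821]
force: [0.3, 0.8, -3.8]
grip_width: 0.0373
finger_force: 81.5
clock: 22.7
position: [0.5409, -0.1382, 0.0499]
tool_rot: [-3.141, -0.0, 1.82]
force: [0.3, -0.6, -4.0]
grip_width: 0.0376
finger_force: 81.5
clock: 23.2
position: [0.5411, -0.1382, 0.0474]
tool_rot: [3.142, 0.0, 1.82]
force: [-0.2, 0.3, -3.7]
grip_width: 0.0378
finger_force: 81.5
```

```bash
python3 -m inch '[[0,0,0.001,0,0,0,1],[0,0,0,0,0,0,1],[0,0,0,0,0,0,1]]'
python3 -m inch '[[0,0,0,0,0,0,0.5],[0,0,0,0,0,0,0],[0,0,0,0,0,0,0],[0,0,0,0,0,0,0],[0,0,0,0,0,0,0]]'
python3 -m inch '[[0,0,-0.02,0,0,0,0],[0,0,-0.035,0,0,0,0],[0,0,-0.035,0,0,0,0],[0,0,-0.035,0,0,0,0],[0.022,0.004,0,0,0,0,0]]'
python3 -m inch '[[0.042,0.004,0,0,0,0,0],[0.042,0.004,0,0,0,0,0],[0.042,0.004,0,0,0,0,0],[0.042,0.004,0,0,0,0,0],[0.042,0.004,0,0,0,0,0]]'
python3 -m inch '[[0.042,0.004,0,0,0,0,0],[0.042,0.004,0,0,0,0,0],[0.042,0.004,0,0,0,0,0],[0.042,0.004,0,0,0,0,0],[0.021,0.005,0,0,0,0,0]]'
python3 -m inch '[[0,0,0,0,0,0,0],[0,0,0,0,0,0,0],[0,0,0,0,0,0,0]]'
python3 - <<'E'
from h import *
p,r=tool(); print(p.round(4)); print(r.inv().apply([.4808,.280,.046]-p).round(4))
import cv2
im=grab_frame("wrist"); cv2.imwrite("pics/w8.png",im[:,:,::-1])
E
```

```text
clock: 23.5
position: [0.5413, -0.1382, 0.0472]
tool_rot: [3.141, 0.0, 1.82]
force: [-5.1, 1.7, 13.6]
grip_width: 0.0378
finger_force: 83.4
clock: 24.0
position: [0.5411, -0.1382, 0.0463]
tool_rot: [-3.142, 0.0, 1.82]
force: [-0.3, -0.4, 0.2]
grip_width: 0.0856
finger_force: 0.0
clock: 24.5
position: [0.5413, -0.1187, 0.1756]
tool_rot: [3.136, 0.003, 1.816]
force: [0.6, 1.1, -0.5]
grip_width: 0.0854
finger_force: 0.0
clock: 25.0
position: [0.5067, 0.0942, 0.1715]
tool_rot: [3.141, -0.0, 1.82]
force: [1.5, -1.2, -0.2]
grip_width: 0.0857
finger_force: 0.0
clock: 25.5
position: [0.4796, 0.2848, 0.1712]
tool_rot: [-3.141, -0.001, 1.823]
force: [-0.1, -0.7, -0.5]
grip_width: 0.0856
finger_force: 0.0
clock: 25.8
position: [0.4812, 0.2797, 0.1714]
tool_rot: [-3.141, 0.0, 1.818]
force: [0.1, 0.8, 1.0]
grip_width: 0.0858
finger_force: 0.0
[0.4812 0.2797 0.1714]
[ 0.0004 -0.0003  0.1254]
```

View pics/w8.png

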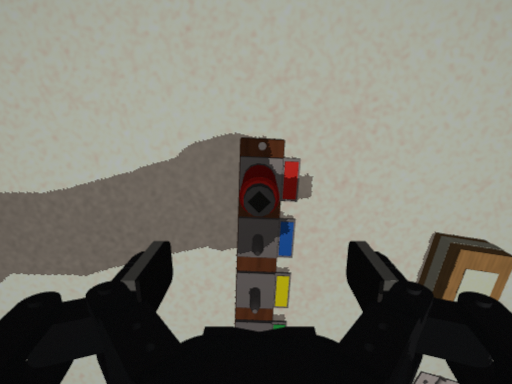

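Red's square at (259,202), centred like the others.

```bash
python3 -m inch '[[0.001,0,0.03,0,0,0,0],[0,0,0.03,0,0,0,0],[0,0,0.03,0,0,0,0],[0,0,0.03,0,0,0,0],[0,0,0.005,0,0,0,0]]'
python3 -m inch '[[0,0,0,0,0,0,0],[0,0,0,0,0,0,0],[0,0,0,0,0,0,1],[0,0,0,0,0,0,1],[0,0,0,0,0,0,1]]' 80
python3 -m inch '[[0,0,0,0,0,0,1],[0,0,0,0,0,0,1],[0,0,0,0,0,0,1],[0,0,0,0,0,0,1]]'
python3 -m inch '[[0,0,-0.02,0,0,0,1],[0,0,-0.03,0,0,0,1],[0,0,-0.03,0,0,0,1],[0,0,-0.03,0,0,0,1],[-0.022,-0.004,0,0,0,0,1]]'
python3 -m inch '[[-0.035,-0.004,0,0,0,0,1],[-0.035,-0.004,0,0,0,0,1],[-0.035,-0.004,0,0,0,0,1],[-0.035,-0.004,0,0,0,0,1],[-0.035,-0.004,0,0,0,0,1]]'
python3 -m inch '[[-0.035,-0.004,0,0,0,0,1],[-0.035,-0.004,0,0,0,0,1],[-0.035,-0.004,0,0,0,0,1],[-0.035,-0.004,0,0,0,0,1],[-0.018,-0.004,0,0,0,0,1]]'
python3 -m inch '[[0,0,0,0,0,0,1],[0,0,0,0,0,0,1],[0,0,0,0,0,0,1]]'
python3 - <<'E'
from h import *
p,r=tool(); print(p.round(4)); print(r.inv().apply([.5255,-.0725,.045]-p).round(4))
import cv2
im=grab_frame("wrist"); cv2.imwrite("pics/w9.png",im[:,:,::-1])
E
```

```text
clock: 26.35
position: [0.4797, 0.2801, 0.0439]
tool_rot: [-3.138, 0.002, 1.819]
force: [-0.3, -0.8, 1.2]
grip_width: 0.0853
finger_force: 0.0
clock: 26.85
position: [0.481, 0.2821, 0.047]
tool_rot: [3.141, -0.0, 1.82]
force: [0.1, -0.0, 0.6]
grip_width: 0.0438
finger_force: 0.0
clock: 27.25
position: [0.4809, 0.2821, 0.0469]
tool_rot: [3.141, -0.0, 1.82]
force: [-1.4, -1.3, 10.2]
grip_width: 0.0315
finger_force: 78.1
clock: 27.75
position: [0.4832, 0.2627, 0.1596]
tool_rot: [3.137, -0.003, 1.823]
force: [-0.6, -0.6, -4.5]
grip_width: 0.0312
finger_force: 80.0
clock: 28.25
position: [0.5058, 0.0836, 0.1563]
tool_rot: [-3.141, 0.0, 1.82]
force: [1.0, -0.2, -3.2]
grip_width: 0.0311
finger_force: 80.0
clock: 28.75
position: [0.5254, -0.0761, 0.1564]
tool_rot: [-3.141, 0.001, 1.817]
force: [0.6, 0.5, -3.1]
grip_width: 0.0313
finger_force: 80.0
clock: 29.05
position: [0.5255, -0.072, 0.1563]
tool_rot: [-3.141, -0.0, 1.821]
force: [0.3, 0.5, -3.1]
grip_width: 0.0313
finger_force: 80.0
[ 0.5255 -0.072   0.1563]
[-5.000e-04 -1.000e-04  1.113e-01]
```

View pics/w9.png

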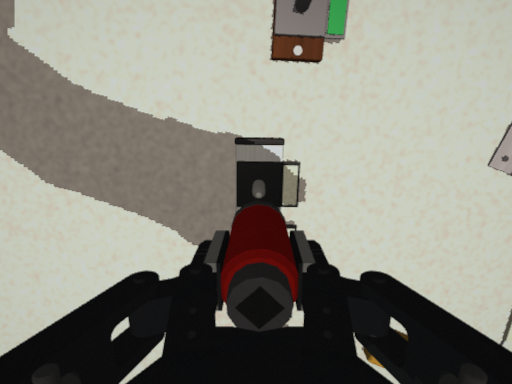

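Red is upright over post 1, with the plate at (260,185) as in the earlier placings.

```bash
python3 -m inch '[[-0.001,0,0.02,0,0,0,1],[0,0,0.02,0,0,0,1],[0,0,0.015,0,0,0,1],[0,0,0.01,0,0,0,1],[0,0,0.01,0,0,0,1]]'
python3 -m inch '[[0,0,0.01,0,0,0,1],[0,0,0.01,0,0,0,1],[0,0,0.007,0,0,0,1],[0,0,0.004,0,0,0,1],[0,0,0,0,0,0,1]]'
python3 -m inch '[[0,0,0.001,0,0,0,1],[0,0,0.001,0,0,0,1],[0,0,0.001,0,0,0,1],[0,0,0.001,0,0,0,1],[0,0,0,0,0,0,1]]'
```

```text
clock: 29.6
position: [0.5259, -0.0734, 0.0809]
tool_rot: [3.142, -0.0, 1.821]
force: [0.4, -0.2, -4.5]
grip_width: 0.0311
finger_force: 80.0
clock: 30.1
position: [0.5256, -0.074, 0.05]
tool_rot: [-3.141, -0.0, 1.82]
force: [-0.2, -0.0, -3.3]
grip_width: 0.0314
finger_force: 80.0
clock: 30.6
position: [0.526, -0.074, 0.047]
tool_rot: [3.141, 0.0, 1.82]
force: [-3.0, 1.1, 9.7]
grip_width: 0.0315
finger_force: 81.5
```

Seated. Release, lift clear, move off toward the left and check.

```bash
python3 -m inch '[[0,0,0,0,0,0,0.5],[0,0,0,0,0,0,0],[0,0,0,0,0,0,0],[0,0,0,0,0,0,0],[0,0,0,0,0,0,0]]'
python3 -m inch '[[0,0,-0.02,0,0,0,0],[0,0,-0.04,0,0,0,0],[0,0,-0.04,0,0,0,0],[0,0,-0.04,0,0,0,0],[0,0,-0.03,0,0,0,0]]'
python3 -m inch '[[0.04,0,0,0,0,0,0],[0.04,0,0,0,0,0,0],[0.04,0,0,0,0,0,0],[0.04,0,0,0,0,0,0],[0.04,0,0,0,0,0,0]]'
python3 -m inch '[[0.04,0,0,0,0,0,0],[0.04,0,0,0,0,0,0],[0,0,0,0,0,0,0],[0,0,0,0,0,0,0],[0,0,0,0,0,0,0]]'
python3 - <<'E'
from h import *
import cv2
t=cv2.resize(grab_frame("top")[180:280,260:420],(640,400)); s=cv2.resize(grab_frame("scene")[120:220,140:300],(640,400))
cv2.imwrite("pics/end.png",cv2.resize(np.vstack([t,s]),None,fx=.75,fy=.75)[:,:,::-1])
E
```

```text
clock: 31.1
position: [0.5258, -0.074, 0.0463]
tool_rot: [3.142, 0.0, 1.82]
force: [-0.7, -0.4, 1.1]
grip_width: 0.0852
finger_force: 0.0
clock: 31.6
position: [0.5261, -0.0741, 0.2188]
tool_rot: [3.14, 0.0, 1.82]
force: [0.1, -0.2, 0.8]
grip_width: 0.0854
finger_force: 0.0
clock: 32.1
position: [0.4759, 0.1213, 0.2165]
tool_rot: [3.141, -0.0, 1.82]
force: [0.7, 0.5, 0.2]
grip_width: 0.0856
finger_force: 0.0
clock: 32.6
position: [0.457, 0.1965, 0.2163]
tool_rot: [-3.141, 0.0, 1.819]
force: [0.8, -0.9, -0.6]
grip_width: 0.0857
finger_force: 0.0
```

View pics/end.png

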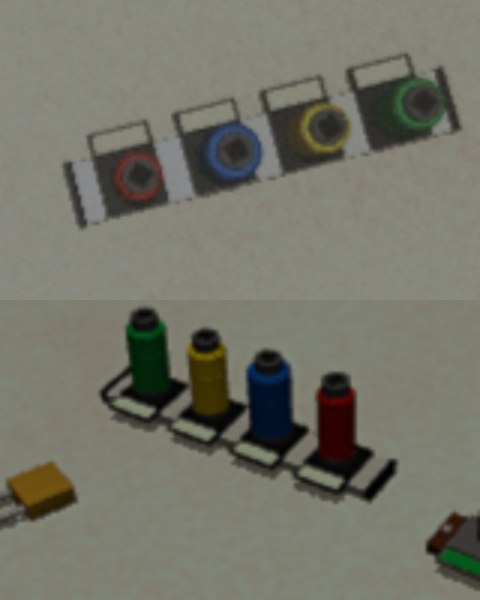

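All four stand upright and seated, in the order red, blue, yellow, green from the left.

```bash
python3 -c "
from workcell import bot
print(bot.job_done())"
```

```text
the job is handed in; nothing more can be done
None
```

The job is handed in: the last pictures show all four sockets standing upright on the new rail in their old order (red, blue, yellow, green from the left). Each was lowered to contact and released, in about 33 s of robot time; the arm's path never went near the padlock, hinge or carton, and the hand-in gave no verdict.

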